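Couple a lamp-arm link to its inclined foot yoke with a clevis pin

ROBOT

A 6-joint arm with a two-finger parallel gripper is mounted at the origin on a cart in front of the work surface, level with it; the furniture and walls round the work are solid. World frame = base frame: x ahead of the robot, y to its left, z up, the work surface at z = 0. Lengths are in mm, angles in rad, forces in N, time in s.
With the tool pointing down it reaches from about 325 to 900 mm from the base axis. Payload 6.1 kg.
Tool frame: the origin (TCP) lies midway between the tips of the shut fingers; the grasp point (between the pads) lies 19 mm behind it; z points along the fingers, y is the line along which they close (so a half turn about z gives the same grasp; the last joint's range is limited). The gripper opens to 87 mm and grips with 3 to 60 N. Pads are 19 mm wide; open, the fingers measure 117 mm over their backs; the gripper's body (75 mm by 190 mm) begins 51 mm behind the grasp point.
Start: joints at [1.064, 0.22, 1.526, -0, 1.395, -0.126], TCP at [232.287, 580.223, 222.538] pointing down, gripper open.
Joint ranges: [-2.98, 2.98], [-0.91, 2.08], [0.09, 2.57], [-1.24, 4.39], [0.2, 2.65], [-2.68, 2.68]. Speed limits (rad/s): [2.57, 2.57, 3.01, 3.14, 3.14, 3.14].

INTERFACE

Orientations are given as a unit quaternion [w, x, y, z].
In Python, from rig import read_state, eyes, order gives the robot as it stands.
- The arm moves only by the tool apply_moves, never from a script. Its argument "rows" is a list of rows, each a list of 6 numbers: the shift along the tool's x, y, z in mm, then the turn, a rotation vector about the tool's x, y, z in degrees. A call has 1 to 12 rows; each row shifts and turns the commanded pose from where the row before left it, along the tool's axes as they then stand; what a row does not reach is not made up. A row lasts 1/10 s, in which the tool goes at most 50 mm and 8.59 degrees, less where a joint would pass 70% of its speed; a pose out of reach is approached as far as the arm can. A call is refused whole if a number of a shift passes 50 or a number of a turn 8.59, either way. A call with a gripper value outside its range is refused whole. "fingers" is the finger opening in mm, from 0 to 87, set as the call begins (left out, the last holds). The fingers move at their own pace and stop on an object; "force" is the grip in N (left out, the last holds). Time passes only in rows, so rows that do not move let the fingers close. It gives the time, the measured TCP pose, the force, the opening and the grip force at its end, in the units of the state.
- read_state(): the state, without advancing time (a new reading comes with each control period).
- eyes.grab_frame(name): name is "scene" or "top"; returns a dict with "img" (420x560x3 uint8, blue, green, red), "vfov" (degrees; the focal length in pixels is half the picture's height over the tangent of half this angle, whatever the lens; pixels are square), "cx", "cy" (the principal point, pixels), "position" and "attitude" of the camera in the world. Camera axes: x right, y down, z forward; pixel columns grow to the right and rows downward; lengths in mm; the calibration is good to about 2 mm. A picture is of the moment at which its call begins. There is no depth.
- order.sign_off(): hands the job in; it is judged then, once.
The state is a dict: "clock": time; "joints": joint angles; "joint_velocities": joint speeds; "tau": joint torques, N m; "tcp_pos": TCP position; "tcp_rot": TCP orientation; "ft_force": force on the tool from outside, world axes, zero at the start; "wrist_torque": the same for the moment, N m; "width": finger opening in mm; "grasp_force": force on a finger pad.
Only numpy, scipy, OpenCV 4.12 (cv2) and the standard library are available. Lean on these libraries where they do the work, as an engineer would, in place of code of your own. Each camera call takes 0.05 s, during which the arm holds its last target. There are 200 camera calls.

TASK

Couple the yellow lamp-arm link to the inclined aluminium yoke: put the link's eye between the two ears of the yoke, lined up with their holes, then push the long pin (red knob) through both ears and the eye until its collar rests on the upper ear, and let go. The short pin (black knob) stays in its wooden block; leave the other things on the bench where they lie.

Things in the scene. Friction and masses are not known exactly. Their poses are not given: they have to be found in the camera images.
- yoke: Fixed steel foot plate 120 x 84 x 10 mm, standing flat on the bench; it carries the yoke head on two gusset plates. Origin: on the bench, straight below the middle of the bore; z up. Its x axis points roughly away from the robot, the way the yoke's slot rises.
- yoke_head: Aluminium two-eared head, fixed to the yoke. Origin: on the bore axis, halfway between the ears, 66 mm above the bench. z: along the bore, up, leaning 30 degrees from vertical to the yoke's -x side (to the robot); x: up the slope, in the plane of the slot; y: across, ears y = +-30 mm. Slot z = -8 to 8 mm, open at +x and the sides; closed at -x by two steel blocks forming a 90 degree V.
- yoke_bore_top (a point): Mouth of the bore on top of the upper ear, 18 mm up the bore from yoke_head's origin, same axes. Upper ear: 10 mm thick, in yoke_head z = 8 to 18, x = -36 to 26 mm. Both ears have a bore 16 mm across with small chamfers, on one axis.
- yoke_ledge (a point): Middle of the up-slope edge of the lower ear, on its upper face: in yoke_head x = 45, z = -8 mm. Lower ear: 12 mm thick, z = -20 to -8, x = -36 to 45 mm, so it sticks out 19 mm beyond the upper ear as a ledge to lay the link on. Slid down the slope (-x) until it stops in the V, the link's eye is centred within about 1 mm of the bore, and the slope holds it there.
- link: Yellow flat steel link, 127 mm long, 12 mm thick, 160 g, lying flat. One end is a round eye, 40 mm across with an 18 mm hole; the rest is a bar 28 mm wide that ends 107 mm from the eye's centre. Origin: eye centre, mid-thickness (6 mm up at the start). x: from the eye along the bar; z: along the eye's hole, up. Home in the yoke its axes agree with yoke_head's (either face up will do).
- link_grip (a point): A good place to grip the link across its 28 mm width: on its centre line, 68 mm from the eye's centre, mid-thickness; it stays clear of both ears when the link is home.
- pin_block: Fixed wooden block 130 x 52 x 60 mm high with two square holes, 17 mm wide, 80 mm apart along its x axis (at x = -40 and +40 mm); one pin stands in each. Origin: centre of its underside, z up.
- long_pin: The pin to use: red round knob, 26 mm across, 36 mm high, on a collar 30 mm across, 4 mm thick; steel shank 14 mm across, 52 mm long, its last 12 mm tapering to a 6 mm tip; 90 g. Origin: centre of the collar's underside; z towards the knob (knob z = 4 to 40 mm, tip z = -52 mm). At the start upright in a hole of the block, collar on the block's top, 60 mm above the bench.
- long_pin_tip (a point): Tip of the long pin's shank, 52 mm below the collar.
- short_pin: The wrong pin: black knob and collar as on the long pin but a shank of only 30 mm, too short for the yoke. Origin and axes as for the long pin. It stands in the other hole of the block.
- hex_key: Black hex key, 95 x 33 x 8 mm, lying on the bench.
- tape_roll: Roll of black tape with a yellow core, 73 mm across, 19 mm high, lying flat; fixed.
- nippers: Orange-handled nippers, 120 x 50 x 11 mm, lying flat.
- solder_wick: Small blue reel of copper braid, 42 mm across, 12 mm high, lying flat.
- box_cutter: Red box cutter, 96 x 19 x 13 mm, lying flat.
- caliper: Black and steel calliper, 208 x 57 x 15 mm, lying flat; fixed.
There are look-alikes about, which are no part of the job. There is more than one size of the long_pin; the job needs the middle-sized.

How it is judged (in metres and radians):
On the way, in this order (a step that is already met when the one before it is completed fails the run):
1. the link's eye is between the ears, in line with their bores (distance between link and yoke_head below 0.007 m and angle between the z axis of link and the z axis of yoke_head, either way round below 0.15 rad), for 0.2 s.
2. the long pin is through both ears and the eye, collar down (all of step 1 and z of long_pin in the frame of yoke_head below 0.0225 m and z of long_pin_tip in the frame of yoke_head below -0.028 m and angle between the z axis of long_pin and the z axis of yoke_head, either way round below 0.12 rad and x of long_pin_tip in the frame of yoke_head between -0.006 and 0.006 m and y of long_pin_tip in the frame of yoke_head between -0.006 and 0.006 m), for 0.2 s.
At the end, for the whole second after the job is handed in: Eye centre within 7 mm of the bore's middle, link in the slot within 0.15 rad; long pin through both ears and the eye, within 0.12 rad and 6 mm of the bore axis, tip 8 mm or more below the lower ear, collar within 4.5 mm of the upper ear; both at rest; short pin in the block (all of step 2 and linear speed of each of long_pin, link below 0.02 m/s and distance between short_pin and pin_block below 0.078 m); the robot touches nothing.
It fails at once if the short pin is taken out of its hole (distance of short_pin from where it was at the start of the episode above 0.025 m).
It fails at once if another thing on the bench is pushed more than 30 mm (distance of any of hex_key, nippers, solder_wick, box_cutter from where it was at the start of the episode above 0.03 m).
It also fails if it takes over 54 s, if anything falls off the work surface, if the arm or the gripper's body presses on something with over 40 N, if the wrist force passes 120 N, or if a joint passes its speed limit or range.

## Working session

There is one attempt and no reset: what is moved stays moved. The work goes in short steps, Python scripts to look and compute and a tool call to move; the robot and the scene stay as the last step left them, time stands still between calls to the robot, and variables do not carry over. Pictures are saved under pics/ and viewed, at most 10 in all, crops included, and the job is handed in when it is done.

Besides the shell and the picture viewer there is one more tool, called after "Emit:" as name(argument=value, ...) on one line, values as JSON. apply_moves: Moves the arm, as the interface text tells. Its arguments: {"type":"object","properties":{"rows":{"type":"array","items":{"type":"array","items":{"type":"number"}}},"fingers":{"type":"number"},"force":{"type":"number"}},"required":["rows"]}

```bash
mkdir -p pics; ls
python3 - <<'E'
from rig import read_state, eyes
import cv2
for n in("scene","top"):
    f=eyes.grab_frame(n); cv2.imwrite(f"pics/{n}0.png",f["img"])
    print(n,{k:v for k,v in f.items() if k!="img"})
print(read_state())
E
```

```text
pics
scene {'vfov': 43.47405246338556, 'cx': 277.9897250922359, 'cy': 209.84972848052763, 'position': array([-209.72144062, -411.58085442, 1002.46022805]), 'attitude': array([-0.31390348,  0.81654274, -0.45053155,  0.17816815])}
top {'vfov': 54.14991070724484, 'cx': 284.1315026435519, 'cy': 211.42005184075802, 'position': array([ 324.94863339,   45.21109484, 1087.65437754]), 'attitude': array([ 0.04842154, -0.70446475,  0.70533595, -0.06233754])}
{'clock': 0.1, 'joints': array([ 1.06390159e+00,  2.21162155e-01,  1.52748187e+00,  1.44089563e-05,
        1.39469675e+00, -1.26111856e-01]), 'joint_velocities': array([-0.00061643, -0.00263958, -0.00063144,  0.00044054,  0.00038525,
        0.00246232]), 'tau': array([ 4.53938965e-04, -4.95946670e+01, -3.88517582e+01,  7.02301087e-02,
        5.15540445e-02,  9.99885913e-06]), 'tcp_pos': array([232.01584913, 579.74576543, 221.5452716 ]), 'tcp_rot': array([-2.78787412e-04,  1.89244449e-01,  9.81929618e-01, -8.28439317e-04]), 'ft_force': array([-0.15453647, -0.46698234, -0.41900923]), 'wrist_torque': array([ 0.02278183, -0.03621037,  0.01487113]), 'grasp_force': 0.0, 'width': 87.12858100647489}
```

View pics/scene0.png

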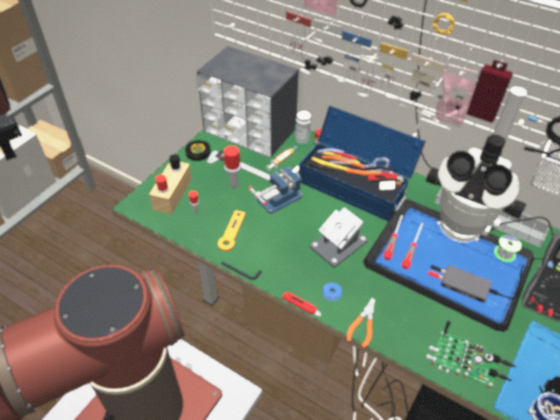

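View pics/top0.png

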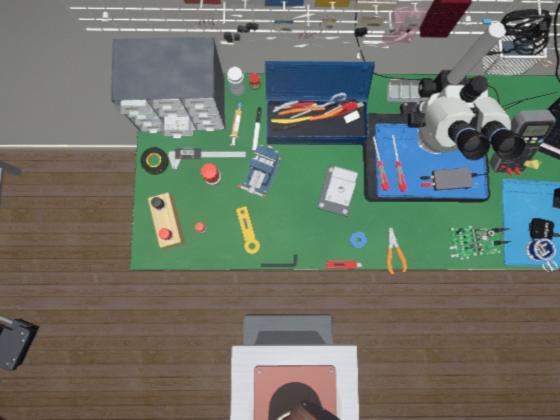

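The scene picture shows the block with red pin (162,182) and black pin (175,160). Free red pins stand at (232,158), which is large, and (194,198), which is small. The link is at (231,230) and the yoke at (340,235). In the top picture the block is at (165,220), the link eye at (252,247) and the yoke at (338,190). The red candidates there are (165,234) in the block, (210,173) large and (200,227) small. The one in the block should be the middle size, so I'll confirm it in enlarged crops.

```bash
cat > h.py <<'E'
import numpy as np, cv2
from scipy.spatial.transform import Rotation as R
from rig import read_state, eyes
def cam(n):
    f=eyes.grab_frame(n); f["F"]=210/np.tan(np.radians(f["vfov"]/2))
    f["Rm"]=R.from_quat(np.r_[f["attitude"][1:],f["attitude"][0]]).as_matrix(); return f
def onz(f,uv,z):
    d=f["Rm"]@np.array([(uv[0]-f["cx"])/f["F"],(uv[1]-f["cy"])/f["F"],1]); p=f["position"]
    return p+d*(z-p[2])/d[2]
def proj(f,P):
    c=(np.atleast_2d(P)-f["position"])@f["Rm"]; return c[:,:2]/c[:,2:]*f["F"]+[f["cx"],f["cy"]]
def crop(f,x,y,w,h,k): return cv2.resize(f["img"][y:y+h,x:x+w],None,fx=k,fy=k,interpolation=cv2.INTER_CUBIC)
E
python3 - <<'E'
from h import *
t=cam("top");s=cam("scene")
print(t["img"].shape)
# top crops: block (x140-220,y160-260), link; yoke
A=np.hstack([crop(t,138,160,80,75+25,4)[:300*2],crop(t,225,195,50,100,4),crop(t,310,155,65,100,4)])
cv2.imwrite("pics/tc.png",A)
B=np.hstack([crop(s,145,145,95,110,4),crop(s,300,190,80,110,4)])
cv2.imwrite("pics/sc.png",B);print(A.shape,B.shape)
E
```

```text
(420, 560, 3)
(400, 780, 3) (440, 700, 3)
```

View pics/tc.png

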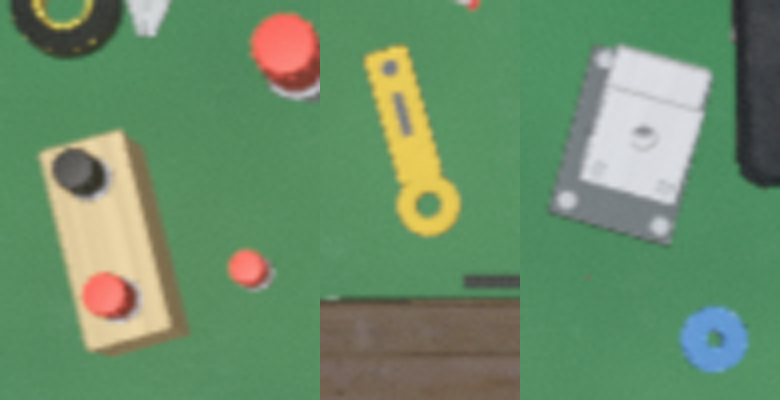

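View pics/sc.png

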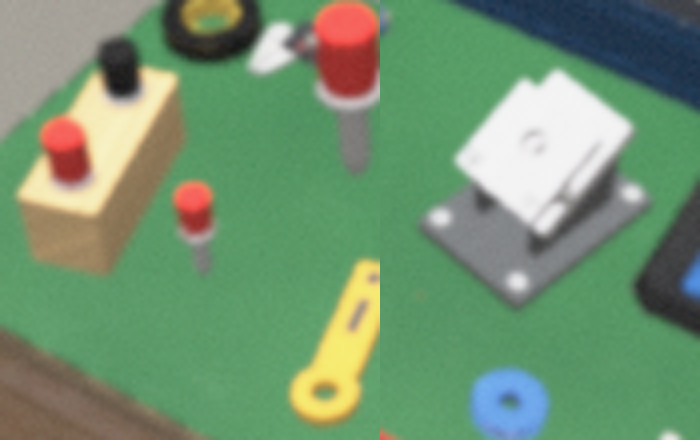

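Three red pins (top view): (165,233) in the block is the middle size, (210,173) is larger and (200,227) is smaller. The one in the block fits, since it stands on the collar in the hole next to the black one. In the crops, the bore mouth is at top (340.4,188.9) and the link eye at (251.9,245.9). Next I fit the poses.

Run:
```python
from h import *
from scipy.optimize import least_squares
t=cam("top");s=cam("scene")
T=lambda x,y,x0,y0,ox:np.array([x0+(x-ox+.5)/4-.5,y0+(y+.5)/4-.5])
tb=lambda x,y:T(x,y,138,160,0);tl=lambda x,y:T(x,y,225,195,320);ty=lambda x,y:T(x,y,310,155,520)
sb=lambda x,y:T(x,y,145,145,0);sy=lambda x,y:T(x,y,300,190,380)
def yk(p,q):
    c,si=np.cos(p[2]),np.sin(p[2]);a=np.radians(30)
    X,Y,Z=q; x=X*np.cos(a)-Z*np.sin(a); z=66+X*np.sin(a)+Z*np.cos(a)
    return [p[0]+c*x-si*Y,p[1]+si*x+c*Y,z]
obs=[(t,ty(643,137),(0,0,18)),(t,ty(580,178),(-36,30,18)),(t,ty(672,204),(-36,-30,18)),(t,ty(612,85),(26,30,18)),(t,ty(700,108),(26,-30,18)),(t,ty(622,45),(45,30,-8)),(t,ty(712,70),(45,-30,-8)),
(s,sy(533,142),(0,0,18)),(s,sy(455,157),(-36,30,18)),(s,sy(545,235),(-36,-30,18)),(s,sy(633,128),(45,-30,-8)),(s,sy(560,70),(45,30,-8)),(s,sy(527,80),(26,30,18))]
f=lambda p,o:np.ravel([proj(c,yk(p,q))[0]-uv for c,uv,q in o])
g=onz(t,obs[0][1],81.6)
for nm,o in(("all",obs),("top",obs[:7]),("scene",obs[7:])):
    r=least_squares(f,[g[0],g[1],0.],args=(o,),x_scale=[10,10,.1]);print(nm,"yoke",r.x.round(3));print(r.fun.reshape(-1,2).round(1).tolist())
# link
for n,fr,e,b in(("top",t,tl(429,205),tl(386,48)),("scene",s,sb(325,393),None)):
    E_=onz(fr,e,12);print(n,"eye",E_.round(1))
    if b is not None:
        B=onz(fr,b,12);d=B-E_;print("end",B.round(1),np.linalg.norm(d),"yaw",np.arctan2(d[1],d[0]))
for n,fr,k,kk in(("top",t,tb(107,294),tb(77,172)),("scene",s,sb(65,133),sb(119,52))):
    a=onz(fr,k,100);b=onz(fr,kk,100);print(n,"pin",a.round(1),"short",b.round(1),np.linalg.norm(a-b))
S=read_state();print(R.from_quat(np.r_[S["tcp_rot"][1:],S["tcp_rot"][0]]).as_matrix().round(3),S["tcp_pos"])
```

```text
all yoke [ 5.48929e+02 -1.19476e+02 -2.66000e-01]
[[0.4, 0.4], [0.7, 0.2], [0.6, -0.2], [-0.6, 0.6], [0.8, 1.1], [-0.9, 0.9], [-0.4, 0.8], [1.2, -0.1], [1.4, 0.8], [-2.2, -3.8], [0.9, -0.7], [0.0, -0.3], [0.3, -0.3]]
top yoke [ 5.50404e+02 -1.19256e+02 -2.86000e-01]
[[0.2, -0.2], [0.3, -0.7], [0.1, -0.6], [-0.5, -0.1], [0.8, 0.8], [-0.7, 0.2], [-0.3, 0.6]]
scene yoke [ 5.4663e+02 -1.2009e+02 -2.4900e-01]
[[1.0, 0.7], [1.2, 1.9], [-2.1, -2.9], [0.6, -0.3], [-0.6, 0.4], [-0.1, 0.5]]
top eye [403.9 108.3  12. ]
end [507.8 137.7  12. ] 108.08353195097465 yaw 0.2758944239906661
scene eye [400.7 108.8  12. ]
top pin [428.3 313.2 100. ] short [502.6 334.4 100. ] 77.34418361021116
scene pin [426.4 316.  100. ] short [501.4 335.5 100. ] 77.41275688108357
[[-0.928  0.372 -0.   ]
 [ 0.372  0.928 -0.001]
 [ 0.    -0.001 -1.   ]] [232.19003256 580.05246342 222.14649168]
```

```bash
cat >> h.py <<'E'
def now():
    S=read_state(); q=S["tcp_rot"]; return S,S["tcp_pos"],R.from_quat(np.r_[q[1:],q[0]])
def frame(yaw_y,tilt=0):
    "tool z down, y at yaw; tilt: z leans to the +x' (away) side"
    Z=R.from_euler("z",yaw_y-np.pi/2); a=tilt
    return Z*R.from_matrix(np.array([[-np.cos(a),0,np.sin(a)],[0,1,0],[-np.sin(a),0,-np.cos(a)]]))
def plan(pos,Rt):
    S,p,r=now(); rv=(r.inv()*Rt).as_rotvec(degrees=True)
    print("t",round(S["clock"],2),"pos",p.round(1),"turn",rv.round(2),"then shift",Rt.inv().apply(np.array(pos)-p).round(1),"F",S["ft_force"].round(1),"w",round(S["width"],1))
E
python3 - <<'E'
from h import *
print(frame(1.847).as_matrix().round(2)); plan([468.4,126.9,60],frame(1.847))
E
```

```text
[[-0.96 -0.27  0.  ]
 [-0.27  0.96  0.  ]
 [-0.    0.   -1.  ]]
t 0.3 pos [232.2 580.1 222.1] turn [-3.000e-02 -2.000e-02 -3.764e+01] then shift [-103.7 -500.4  162.1] F [ 0.2 -0.   0.7] w 86.9
```

Emit:
apply_moves(rows=[[0,0,0,0,0,-7.5],[0,0,0,0,0,-7.5],[0,0,0,0,0,-7.5],[0,0,0,0,0,-7.5],[0,0,0,0,0,-7.6],[-8.5,-40,0,0,0,0],[-8.5,-40,0,0,0,0],[-8.5,-40,0,0,0,0],[-8.5,-40,0,0,0,0],[-8.5,-40,0,0,0,0],[-8.5,-40,0,0,0,0],[-8.5,-40,0,0,0,0]], fingers=60, force=40)

```text
clock: 1.5
tcp_pos: [366.2, 325.5, 222.7]
tcp_rot: [0.0, -0.137, 0.991, 0.0]
ft_force: [0.1, 1.0, -0.0]
width: 59.8
grasp_force: 0.0
```

Emit:
apply_moves(rows=[[-8.5,-40,0,0,0,0],[-8.5,-40,0,0,0,0],[-8.5,-40,0,0,0,0],[-9,-40,30,0,0,0],[-9,-40,40,0,0,0],[0,-20,40,0,0,0],[0,0,30,0,0,0],[0,0,0,0,0,0]])

```text
clock: 2.3
tcp_pos: [460.8, 131.0, 83.7]
tcp_rot: [-0.005, -0.136, 0.991, 0.0]
ft_force: [-2.1, 0.3, -0.2]
width: 60.3
grasp_force: 0.0
```

Run:
```python
from h import *
plan([468.4,126.9,2],frame(1.847))
```

```text
t 2.3 pos [460.8 131.   83.7] turn [ 0.09 -0.51 -0.15] then shift [-6.2 -6.  81.7] F [-2.1  0.3 -0.2] w 60.3
```

Emit:
apply_moves(rows=[[-3,-3,20,0,0,0],[-3,-3,20,0,0,0],[0,0,10,0,0,0],[0,0,0,0,0,0],[0,0,0,0,0,0]])

```text
clock: 2.8
tcp_pos: [472.6, 128.6, 39.3]
tcp_rot: [0.001, -0.138, 0.99, 0.0]
ft_force: [-0.3, 0.2, 0.2]
width: 60.1
grasp_force: 0.0
```

Run:
```python
from h import *
plan([468.4,126.9,2],frame(1.847))
t=cam("top");s=cam("scene")
cv2.imwrite("pics/a.png",np.hstack([crop(t,215,185,65,85,6),crop(s,195,185,65,85,6)]))
```

```text
t 2.8 pos [472.6 128.6  39.3] turn [-0.01  0.06 -0.01] then shift [ 4.5 -0.5 37.3] F [-0.3  0.2  0.2] w 60.1
```

View pics/a.png

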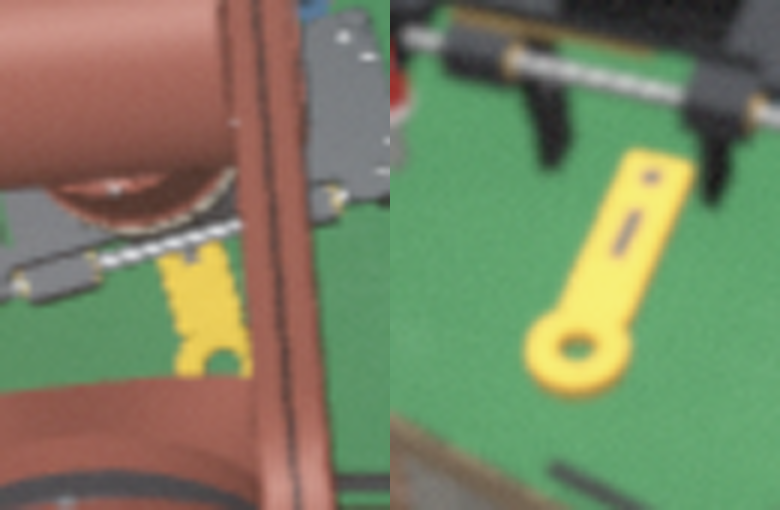

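The scene crop (right) shows the fingers at (550,160) and (712,200), straddling the bar squarely above it. Now I go down and grip.

Emit:
apply_moves(rows=[[2,-0.5,15,0,0,0],[2.5,0,14,0,0,0],[0,0,7,0,0,0],[0,0,1,0,0,0],[0,0,0,0,0,0]])

```text
clock: 3.4
tcp_pos: [468.3, 126.5, 1.7]
tcp_rot: [0.0, -0.137, 0.991, -0.0]
ft_force: [-0.2, -0.4, 0.5]
width: 59.9
grasp_force: 0.0
```

Emit:
apply_moves(rows=[[0,0,0,0,0,0],[0,0,0,0,0,0],[0,0,0,0,0,0],[0,0,0,0,0,0],[0,0,0,0,0,0],[0,0,0,0,0,0]], fingers=20, force=45)

```text
clock: 4.0
tcp_pos: [467.9, 126.6, 1.3]
tcp_rot: [0.0, -0.137, 0.991, 0.0]
ft_force: [-0.5, 2.2, 1.2]
width: 26.9
grasp_force: 45.0
```

Run:
```python
from h import *
plan([468.4,126.9,2],frame(1.847))
```

```text
t 4.0 pos [467.9 126.6   1.3] turn [ 0.02  0.02 -0.05] then shift [-0.5  0.1 -0.7] F [-0.5  2.2  1.2] w 26.9
```

Emit:
apply_moves(rows=[[0,0,-15,0,0,0],[0,0,-25,0,0,0],[0,0,-30,0,0,0],[0,0,-30,0,0,0],[0,0,-30,0,0,0],[0,0,-30,0,0,0],[0,0,0,0,0,0],[0,0,0,0,0,0]])

```text
clock: 4.8
tcp_pos: [467.9, 126.3, 161.0]
tcp_rot: [0.0, -0.137, 0.991, -0.0]
ft_force: [-0.5, -0.2, -1.7]
width: 27.3
grasp_force: 45.0
```

```bash
cat >> h.py <<'E'
YK=np.array([550.,-119.3,-0.28])
HR=R.from_euler("z",YK[2])*R.from_euler("y",-30,degrees=True); HO=np.array([YK[0],YK[1],66])
TR=frame(YK[2]+np.pi/2,np.pi/6)
def hd(x,y,z): return HO+HR.apply([x,y,z])
E
python3 - <<'E'
from h import *
print((HR.as_matrix().T@TR.as_matrix()).round(3))
plan(hd(120,0,60),TR)
E
```

```text
[[-1.  0.  0.]
 [ 0.  1. -0.]
 [ 0.  0. -1.]]
t 4.8 pos [467.9 126.3 161. ] turn [  8.32 -29.18  31.09] then shift [-199.6 -213.3   95.7] F [-0.5 -0.2 -1.7] w 27.3
```

Emit:
apply_moves(rows=[[0,0,-3,1.39,-4.86,5.18],[0,0,-3,1.39,-4.86,5.18],[0,0,-3,1.39,-4.86,5.18],[0,0,-3,1.39,-4.86,5.18],[0,0,-3,1.39,-4.86,5.18],[0,0,-3,1.39,-4.86,5.18],[0,0,0,0,0,0],[0,0,0,0,0,0]])

```text
clock: 5.6
tcp_pos: [462.6, 127.3, 176.4]
tcp_rot: [0.253, 0.132, 0.958, -0.037]
ft_force: [0.2, -0.1, -1.4]
width: 27.4
grasp_force: 45.0
```

Emit:
apply_moves(rows=[[-20,-22,10,0,0,0],[-20,-22,10,0,0,0],[-20,-22,10,0,0,0],[-20,-22,10,0,0,0],[-20,-22,10,0,0,0],[-20,-22,10,0,0,0],[-20,-22,10,0,0,0],[-20,-22,10,0,0,0],[-20,-20,10,0,0,0],[-20,-17,10,0,0,0],[0,0,0,0,0,0],[0,0,0,0,0,0]])

```text
clock: 6.8
tcp_pos: [619.6, -140.5, 190.4]
tcp_rot: [0.254, 0.135, 0.957, -0.036]
ft_force: [-0.6, 0.3, -2.4]
width: 27.3
grasp_force: 45.0
```

Run:
```python
from h import *
plan(hd(120,0,30),TR)
t=cam("top");s=cam("scene")
cv2.imwrite("pics/b.png",np.hstack([crop(t,300,135,90,90,4),crop(s,290,170,100,90,4)]))
```

```text
t 6.8 pos [ 619.6 -140.5  190.4] turn [-0.03 -0.25  0.05] then shift [ 5.2  1.2 41.3] F [-0.6  0.3 -2.4] w 27.3
```

View pics/b.png

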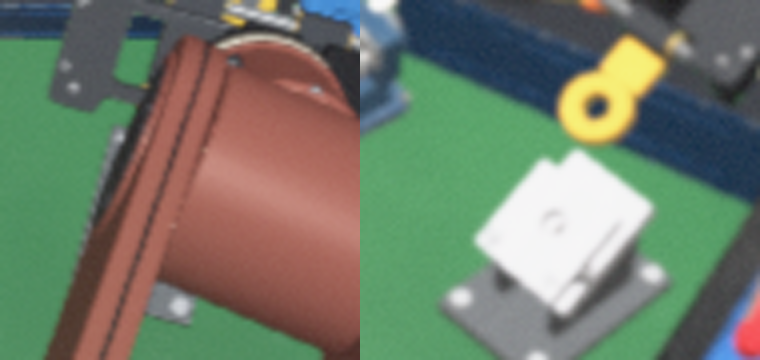

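The scene crop shows the link eye at (597,105), above and up-slope of the yoke, with the bore mouth at (553,223). Both measured in the same camera, so I work out where the eye is relative to the bore.

Run:
```python
from h import *
s=cam("scene");S,p,r=now()
def onhead(uv,z):
    d=s["Rm"]@np.array([(uv[0]-s["cx"])/s["F"],(uv[1]-s["cy"])/s["F"],1]);o=HR.inv().apply(s["position"]-HO);d=HR.inv().apply(d)
    return o+d*(z-o[2])/d[2]
c=lambda x,y:(290+(x-360+.5)/4-.5,170+(y+.5)/4-.5)
T=HR.inv().apply(p-HO);print("tcp head",T.round(1))
print("eye",onhead(c(597,105),T[2]+10.3).round(1),"bore",onhead(c(553,223),18).round(1))
```

```text
tcp head [124.7   0.5  72.1]
eye [58.  -1.4 82.4] bore [-3.   1.4 18. ]
```

Emit:
apply_moves(rows=[[3,1,12,0,0,0],[3,0.5,16,0,0,0],[0,0,16,0,0,0],[0,0,14,0,0,0],[0,0,8,0,0,0],[0,0,0,0,0,0],[0,0,0,0,0,0]])

```text
clock: 7.65
tcp_pos: [646.8, -145.1, 131.3]
tcp_rot: [0.255, 0.134, 0.957, -0.036]
ft_force: [0.4, -0.4, -1.2]
width: 27.7
grasp_force: 45.0
```

Run:
```python
from h import *
plan(hd(120,0,-6.3),TR)
s=cam("scene")
cv2.imwrite("pics/c.png",crop(s,310,180,80,75,8))
```

```text
t 7.65 pos [ 646.8 -145.1  131.3] turn [-0.   -0.12  0.09] then shift [-0.6 -2.  12.7] F [ 0.4 -0.4 -1.2] w 27.7
```

View pics/c.png

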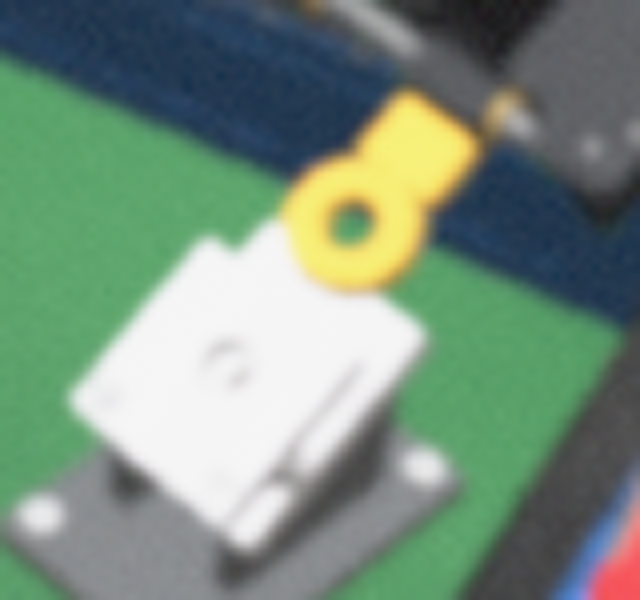

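The eye hole centre is at crop (352,222) and the bore at (228,362). The two lie in nearly the same plane, so the offset between them can be trusted.

```bash
cat >> h.py <<'E'
def onhead(s,uv,z):
    d=s["Rm"]@np.array([(uv[0]-s["cx"])/s["F"],(uv[1]-s["cy"])/s["F"],1]);o=HR.inv().apply(s["position"]-HO);d=HR.inv().apply(d)
    return o+d*(z-o[2])/d[2]
E
python3 - <<'E'
from h import *
s=cam("scene")
c=lambda x,y:(310+(x+.5)/8-.5,180+(y+.5)/8-.5)
for n,u,z in(("eye",(352,222),16.7),("bore",(228,362),18),("earL",(70,400),18),("earN",(235,548),18),("earFarL",(207,237),18),("ledgeN",(428,335),-8),("barL",(408,92),16.7),("barR",(482,150),16.7)): print(n,onhead(s,c(*u),z).round(1))
E
```

```text
eye [52.5  1.2 16.7]
bore [-1.7  1.9 18. ]
earL [-39.   32.4  18. ]
earN [-42.2 -36.9  18. ]
earFarL [23.3 32.7 18. ]
ledgeN [ 42.5 -29.3  -8. ]
barL [92.7 14.3 16.7]
barR [ 91.6 -15.2  16.7]
```

Emit:
apply_moves(rows=[[0,0,4,0,0,0],[0,0,3,0,0,0],[0,0,2,0,0,0],[0,0,0,0,0,0],[0,0,0,0,0,0]])

```text
clock: 8.25
tcp_pos: [651.2, -146.8, 123.5]
tcp_rot: [0.255, 0.134, 0.957, -0.036]
ft_force: [-0.3, -0.6, -1.5]
width: 27.4
grasp_force: 45.0
```

Emit:
apply_moves(rows=[[0,0,1,0,0,0],[0,0,0.7,0,0,0],[0,0,0,0,0,0]])

```text
clock: 8.55
tcp_pos: [652.0, -146.9, 122.1]
tcp_rot: [0.255, 0.134, 0.957, -0.036]
ft_force: [-0.6, -0.9, -1.3]
width: 27.4
grasp_force: 45.0
```

Emit:
apply_moves(rows=[[0,0,0.7,0,0,0],[0,0,0,0,0,0]])

```text
clock: 8.75
tcp_pos: [652.4, -147.0, 121.5]
tcp_rot: [0.255, 0.134, 0.957, -0.036]
ft_force: [-0.1, -0.3, -2.0]
width: 27.2
grasp_force: 45.0
```

Emit:
apply_moves(rows=[[0,0,0.7,0,0,0],[0,0,0,0,0,0]])

```text
clock: 8.95
tcp_pos: [652.7, -147.2, 120.8]
tcp_rot: [0.255, 0.134, 0.957, -0.036]
ft_force: [-0.1, -0.7, -1.7]
width: 27.0
grasp_force: 45.0
```

Run:
```python
from h import *
plan(hd(120,0,-6.3),TR)
```

```text
t 8.95 pos [ 652.7 -147.2  120.8] turn [-0.02 -0.1   0.06] then shift [-0.5 -1.6  0.6] F [-0.1 -0.7 -1.7] w 27.0
```

Emit:
apply_moves(rows=[[0,0,0.7,0,0,0],[0,0,0,0,0,0]])

```text
clock: 9.15
tcp_pos: [653.0, -147.3, 120.2]
tcp_rot: [0.255, 0.134, 0.957, -0.036]
ft_force: [-0.2, 0.9, -1.4]
width: 27.6
grasp_force: 45.0
```

Emit:
apply_moves(rows=[[0,0,0.7,0,0,0],[0,0,0,0,0,0]])

```text
clock: 9.35
tcp_pos: [653.4, -147.3, 119.6]
tcp_rot: [0.255, 0.134, 0.957, -0.036]
ft_force: [1.0, 1.0, -1.2]
width: 27.5
grasp_force: 45.0
```

Emit:
apply_moves(rows=[[0,0,0.7,0,0,0],[0,0,0,0,0,0]])

```text
clock: 9.55
tcp_pos: [653.7, -147.4, 119.0]
tcp_rot: [0.255, 0.134, 0.957, -0.036]
ft_force: [-0.5, -0.4, -2.0]
width: 27.2
grasp_force: 45.0
```

Emit:
apply_moves(rows=[[0,0,0.7,0,0,0],[0,0,0,0,0,0]])

```text
clock: 9.75
tcp_pos: [654.0, -147.5, 118.4]
tcp_rot: [0.255, 0.134, 0.957, -0.036]
ft_force: [-0.9, 0.5, -1.4]
width: 27.4
grasp_force: 45.0
```

Emit:
apply_moves(rows=[[0,0,0.7,0,0,0],[0,0,0,0,0,0]])

```text
clock: 9.95
tcp_pos: [654.4, -147.6, 117.8]
tcp_rot: [0.255, 0.134, 0.957, -0.036]
ft_force: [-0.4, -0.1, -1.9]
width: 27.3
grasp_force: 45.0
```

Emit:
apply_moves(rows=[[0,0,0.7,0,0,0],[0,0,0,0,0,0]])

```text
clock: 10.15
tcp_pos: [654.7, -147.7, 117.2]
tcp_rot: [0.255, 0.134, 0.957, -0.036]
ft_force: [-0.0, 0.7, -1.7]
width: 27.3
grasp_force: 45.0
```

Run:
```python
from h import *
plan(hd(120,0,-6.3),TR)
s=cam("scene")
cv2.imwrite("pics/d.png",crop(s,310,180,80,75,8))
```

```text
t 10.15 pos [ 654.7 -147.7  117.2] turn [-0.02 -0.1   0.06] then shift [-0.5 -1.6 -3.6] F [-0.   0.7 -1.7] w 27.3
```

View pics/d.png

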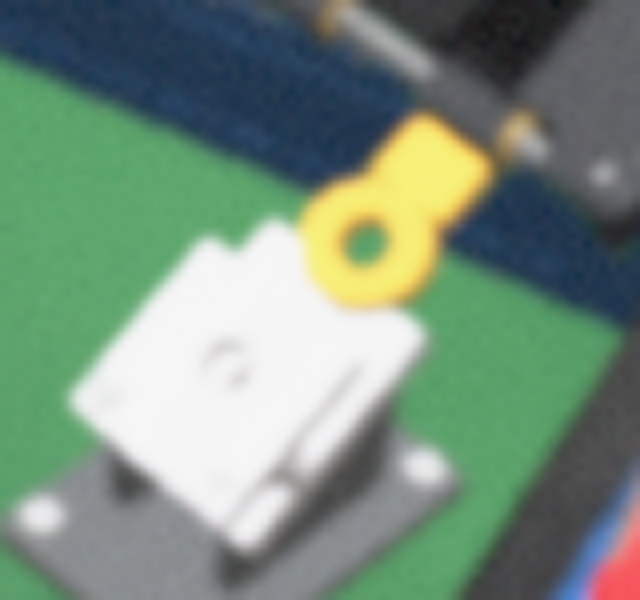

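Run:
```python
from h import *
s=cam("scene");S,p,r=now();print("tcp head",HR.inv().apply(p-HO).round(1))
c=lambda x,y:(310+(x+.5)/8-.5,180+(y+.5)/8-.5)
for z in(-6,-2,2,6,10): print(z,onhead(s,c(369,242),z).round(1))
print("prev",[onhead(s,c(352,222),z).round(1).tolist() for z in(12,16.7)])
for x,y,z in((45,30,-8),(45,-30,-8),(0,0,18),(-36,30,18),(-36,-30,18),(26,30,18)): print((x,y,z),((proj(s,hd(x,y,z))[0]-[310,180]+.5)*8-.5).round(0))
```

```text
tcp head [119.6   1.6  -9.9]
-6 [53.7  2.9 -6. ]
-2 [53.2  1.2 -2. ]
2 [52.7 -0.5  2. ]
6 [52.2 -2.3  6. ]
10 [51.6 -4.  10. ]
prev [[53.1, 3.3, 12.0], [52.5, 1.2, 16.7]]
(45, 30, -8) [284. 216.]
(45, -30, -8) [435. 330.]
(0, 0, 18) [237. 361.]
(-36, 30, 18) [ 82. 397.]
(-36, -30, 18) [232. 517.]
(26, 30, 18) [220. 235.]
```

Emit:
apply_moves(rows=[[0,0,0.8,0,0,0],[0,0,0,0,0,0]])

```text
clock: 10.45
tcp_pos: [655.1, -147.8, 116.5]
tcp_rot: [0.255, 0.134, 0.957, -0.036]
ft_force: [-0.1, -0.2, -1.6]
width: 27.5
grasp_force: 45.0
```

Emit:
apply_moves(rows=[[0,0,0.8,0,0,0],[0,0,0,0,0,0]])

```text
clock: 10.65
tcp_pos: [655.5, -147.9, 115.9]
tcp_rot: [0.255, 0.134, 0.957, -0.036]
ft_force: [-0.1, 1.0, -1.5]
width: 27.4
grasp_force: 45.0
```

Emit:
apply_moves(rows=[[0,0,0.8,0,0,0],[0,0,0,0,0,0]])

```text
clock: 10.85
tcp_pos: [655.9, -148.1, 115.3]
tcp_rot: [0.255, 0.134, 0.957, -0.036]
ft_force: [-1.9, -0.6, -0.4]
width: 27.3
grasp_force: 45.0
```

Emit:
apply_moves(rows=[[0,0,0.8,0,0,0],[0,0,0,0,0,0]])

```text
clock: 11.05
tcp_pos: [656.3, -148.2, 114.6]
tcp_rot: [0.255, 0.134, 0.957, -0.036]
ft_force: [-2.3, 0.0, 0.7]
width: 27.3
grasp_force: 45.0
```

Run:
```python
from h import *
S,p,r=now();print("tcp head",HR.inv().apply(p-HO).round(1),S["clock"],S["ft_force"].round(1),S["wrist_torque"].round(3))
s=cam("scene");t=cam("top")
for f in(s,t):
    h=cv2.cvtColor(f["img"],cv2.COLOR_BGR2HSV);m=cv2.inRange(h,(20,110,120),(32,255,255))
    m[:,:300]=0; m[:,400:]=0
    n,l,st,ce=cv2.connectedComponentsWithStats(m);print([(a.tolist(),c.round(1).tolist()) for a,c in zip(st,ce) if a[4]>15][1:])
cv2.imwrite("pics/e.png",np.hstack([crop(s,320,185,65,65,6),crop(t,310,135,65,65,6)]))
```

```text
tcp head [119.7   1.6 -12.9] 11.05 [-2.3  0.   0.7] [ 0.245  0.767 -0.002]
[([381, 44, 19, 13, 126], [389.7, 49.3]), ([313, 158, 12, 7, 56], [318.8, 160.7]), ([348, 194, 24, 24, 319], [359.4, 206.2])]
[([315, 0, 35, 7, 215], [331.7, 2.9]), ([300, 116, 12, 6, 39], [304.7, 118.1]), ([353, 124, 13, 9, 75], [359.3, 127.4])]
```

View pics/e.png

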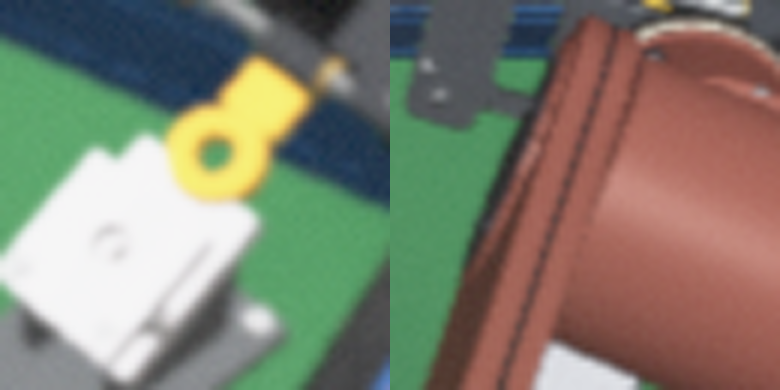

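The eye hole is at crop (216,153), with the disc overlapping the ledge's up-slope edge. The force now points along the bore axis (about +2.5 N), so the link has touched the ledge. I raise 1 mm and slide down-slope.

Emit:
apply_moves(rows=[[0,0,-1.2,0,0,0],[3,0,0,0,0,0],[3,0,0,0,0,0],[3,0,0,0,0,0],[0,0,0,0,0,0]])

```text
clock: 11.65
tcp_pos: [647.5, -145.6, 110.5]
tcp_rot: [0.255, 0.134, 0.957, -0.036]
ft_force: [-1.6, 0.7, -1.0]
width: 27.5
grasp_force: 45.0
```

Emit:
apply_moves(rows=[[3,0,0,0,0,0],[3,0,0,0,0,0],[3,0,0,0,0,0],[0,0,0,0,0,0]])

```text
clock: 12.05
tcp_pos: [640.1, -143.5, 106.1]
tcp_rot: [0.255, 0.134, 0.957, -0.036]
ft_force: [-0.4, 0.1, -0.5]
width: 27.2
grasp_force: 45.0
```

```bash
cat > st.py <<'E'
from h import *
S,p,r=now();print(round(S["clock"],2),"tcp head",HR.inv().apply(p-HO).round(1),"F head",HR.inv().apply(S["ft_force"]).round(1),"M head",HR.inv().apply(S["wrist_torque"]).round(3),S["width"])
E
python3 st.py
```

```text
12.05 tcp head [100.8   1.7 -11.9] F head [-0.6 -0.  -0.2] M head [ 0.038  0.664 -0.019] 27.21815553814103
```

Emit:
apply_moves(rows=[[3,0,0,0,0,0],[3,0,0,0,0,0],[3,0,0,0,0,0],[3,0,0,0,0,0],[0,0,0,0,0,0]])

```text
clock: 12.55
tcp_pos: [632.7, -141.5, 102.7]
tcp_rot: [0.258, 0.134, 0.956, -0.037]
ft_force: [5.6, -1.7, 0.6]
width: 27.3
grasp_force: 45.0
```

Emit:
apply_moves(rows=[[3,0,0,0,0,0],[3,0,0,0,0,0],[3,0,0,0,0,0],[3,0,0,0,0,0],[0,0,0,0,0,0]])

```text
clock: 13.05
tcp_pos: [630.8, -141.5, 105.3]
tcp_rot: [0.268, 0.135, 0.953, -0.039]
ft_force: [22.8, -3.5, 4.5]
width: 28.0
grasp_force: 45.0
```

```bash
python3 st.py
```

```text
13.05 tcp head [92.2  1.  -7.9] F head [22.1  3.  -7.5] M head [ 0.735 -3.819 -0.158] 27.96065068704111
```

Emit:
apply_moves(rows=[[-4,0,0,0,0,0],[-4,0,0,0,0,0],[0,0,0,0,0,0]])

```text
clock: 13.35
tcp_pos: [632.0, -141.6, 103.7]
tcp_rot: [0.261, 0.134, 0.955, -0.037]
ft_force: [7.2, -0.6, 5.7]
width: 27.4
grasp_force: 45.0
```

```bash
python3 st.py
```

```text
13.35 tcp head [92.4  1.3 -9.8] F head [8.9 1.4 1.4] M head [ 0.172 -1.318  0.005] 27.43695054734396
```

Emit:
apply_moves(rows=[[-4,0,0,0,0,0],[-4,0,0,0,0,0],[-4,0,-1,0,0,0],[0,0,0,0,0,0],[0,0,0,0,0,0]])

```text
clock: 13.85
tcp_pos: [636.3, -142.4, 104.6]
tcp_rot: [0.255, 0.134, 0.957, -0.036]
ft_force: [-0.2, 1.2, -3.1]
width: 27.4
grasp_force: 45.0
```

```bash
python3 st.py
python3 - <<'E'
from h import *
s=cam("scene");S,p,r=now()
h=cv2.cvtColor(s["img"],cv2.COLOR_BGR2HSV);m=cv2.inRange(h,(18,90,90),(34,255,255))
sub=m[185:235,320:385]
for row in range(185,222): print(row,"".join("#" if v else "." for v in m[row,330:380]))
E
```

```text
13.85 tcp head [ 96.7   1.6 -11.2] F head [-2.   1.1 -2.4] M head [0.041 0.432 0.02 ] 27.412113488695763
185 ..................................................
186 ..................................................
187 ..................................................
188 ..................................................
189 ..................................................
190 ..................................................
191 ..................................................
192 ..................................................
193 ..................................................
194 ..................................................
195 ..................................................
196 ..................................................
197 ..................................................
198 ..................................................
199 ..................................................
200 ..................................................
201 ..................................................
202 .........................###......................
203 .
[... 339 characters left out ...]
........##################..............
210 ..................#################...............
211 .................#################................
212 ................#################.................
213 ...............##################.................
214 ..............#####..###########..................
215 ...............##......########...................
216 ........................#####.....................
217 ........................#####.....................
218 ........................####......................
219 ........................###.......................
220 .......................####.......................
221 .......................###........................
```

Run:
```python
from h import *
s=cam("scene")
for z in(0,4,8): print(z,[onhead(s,uv,z).round(1).tolist() for uv in((352,216),(351,218))], "bar corners",onhead(s,(356,202),z).round(1),onhead(s,(365.5,208),z).round(1))
print(proj(s,[hd(26,y,18) for y in(30,0,-30)]).round(1))
```

```text
0 [[36.1, -2.7, 0.0], [31.0, -4.0, 0.0]] bar corners [68.2 12.6  0. ] [ 70.1 -15.6   0. ]
4 [[35.7, -4.4, 4.0], [30.5, -5.7, 4.0]] bar corners [67.6 10.8  4. ] [ 69.5 -17.2   4. ]
8 [[35.2, -6.1, 8.0], [30.1, -7.4, 8.0]] bar corners [67.  9.  8.] [ 68.9 -18.9   8. ]
[[337.  208.9]
 [346.4 216.1]
 [356.1 223.5]]
```

Emit:
apply_moves(rows=[[0,0,-1.3,0,-1.6,0],[0,0,-1.3,0,-1.6,0],[0,0,-1.3,0,-1.6,0],[0,0,0,0,0,0],[0,0,0,0,0,0]])

```text
clock: 14.45
tcp_pos: [634.9, -142.1, 109.1]
tcp_rot: [0.295, 0.133, 0.945, -0.042]
ft_force: [-2.7, -0.0, 2.2]
width: 27.5
grasp_force: 45.0
```

```bash
python3 st.py
```

```text
14.45 tcp head [97.7  1.6 -6.6] F head [-1.1 -0.8  3.2] M head [-0.033  0.808 -0.016] 27.522265245187437
```

Emit:
apply_moves(rows=[[3,0,0,0,0,0],[3,0,0,0,0,0],[0,0,0,0,0,0]])

```text
clock: 14.75
tcp_pos: [630.9, -141.0, 106.4]
tcp_rot: [0.296, 0.133, 0.945, -0.042]
ft_force: [-0.4, 0.1, 5.2]
width: 27.5
grasp_force: 45.0
```

```bash
python3 st.py
```

```text
14.75 tcp head [92.7  1.5 -6.9] F head [ 2.2 -0.   4.7] M head [-0.037  0.282 -0.059] 27.476503003196814
```

Emit:
apply_moves(rows=[[0,0,-1,0,0,0],[3,0,-0.25,0,0,0],[3,0,-0.25,0,0,0],[0,0,0,0,0,0],[0,0,0,0,0,0]])

```text
clock: 15.25
tcp_pos: [629.2, -140.9, 108.4]
tcp_rot: [0.301, 0.133, 0.943, -0.043]
ft_force: [10.1, -1.3, 5.7]
width: 27.4
grasp_force: 45.0
```

```bash
python3 st.py
```

```text
15.25 tcp head [92.3  1.2 -4.3] F head [11.6  1.6 -0. ] M head [ 0.379 -1.682 -0.132] 27.351858809355836
```

Run:
```python
from h import *
s=cam("scene"); a=s["img"][178:253,305:405]
a=cv2.resize(a,None,fx=8,fy=8,interpolation=cv2.INTER_LANCZOS4)
g=np.clip(255*(a/255.)**1.0,0,255).astype(np.uint8); b=np.clip((a.astype(float)-128)*1.0+128,0,255)
w=a.astype(float); hi=w.min(2)>170; w[hi]=np.clip((w[hi]-170)*3,0,255)  # stretch highlights
cv2.imwrite("pics/f.png",np.where(hi[...,None],w,a).astype(np.uint8))
```

```text
(no output)
```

View pics/f.png

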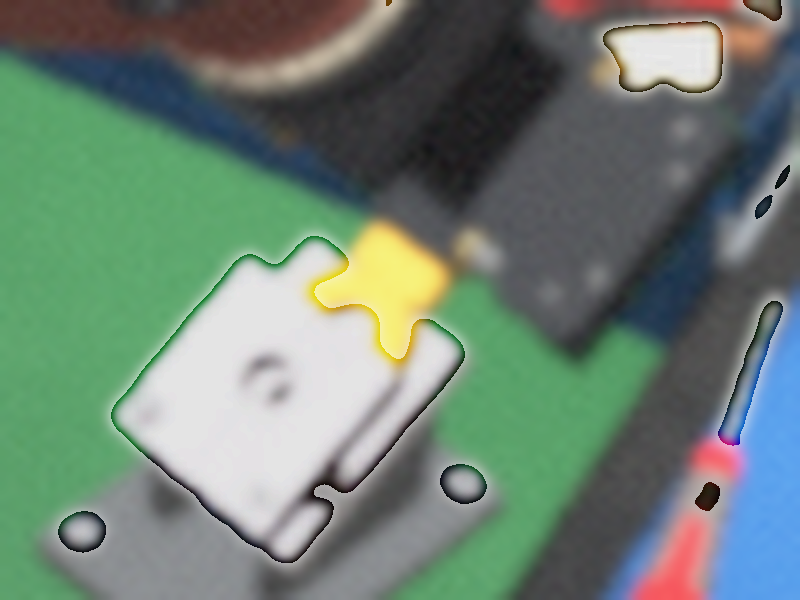

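The view shows the eye properly under the upper ear, with its hole half hidden at about (365,318). The stop comes with the eye's leading edge right at the bore rim, so its tip is probably catching a bore. I'll back off, find the free height in the slot, and use a flatter pitch.

Emit:
apply_moves(rows=[[-4,0,0.3,0,0,0],[-4,0,0.3,0,0,0],[-2,0,0.2,0,0,0],[0,0,0,0,0,0]])

```text
clock: 15.7
tcp_pos: [631.2, -140.9, 106.0]
tcp_rot: [0.293, 0.133, 0.946, -0.041]
ft_force: [-4.2, -0.2, 2.1]
width: 27.3
grasp_force: 45.0
```

```bash
python3 st.py
```

```text
15.7 tcp head [92.8  1.7 -7.3] F head [-2.4 -1.4  3.8] M head [-0.299  1.2    0.127] 27.310659214159717
```

Emit:
apply_moves(rows=[[0,0,-1.5,0,0,0],[0,0,0,0,0,0]])

```text
clock: 15.9
tcp_pos: [631.1, -140.8, 108.2]
tcp_rot: [0.294, 0.133, 0.946, -0.042]
ft_force: [-1.5, -0.1, -2.1]
width: 27.5
grasp_force: 45.0
```

```bash
python3 st.py
```

```text
15.9 tcp head [93.8  1.8 -5.4] F head [-2.3 -0.5 -1. ] M head [0.051 0.899 0.007] 27.46393363325594
```

Emit:
apply_moves(rows=[[0,0,-1.5,0,0,0],[0,0,0,0,0,0]])

```text
clock: 16.1
tcp_pos: [631.5, -141.0, 110.9]
tcp_rot: [0.296, 0.133, 0.945, -0.042]
ft_force: [-0.5, -0.6, -1.2]
width: 27.5
grasp_force: 45.0
```

```bash
python3 st.py
```

```text
16.1 tcp head [95.5  1.7 -3.3] F head [-0.9 -0.7 -0.8] M head [-0.005  0.52  -0.008] 27.46635846202562
```

Emit:
apply_moves(rows=[[0,0,-1,0,0,0],[0,0,0,0,0,0]])

```text
clock: 16.3
tcp_pos: [631.0, -140.9, 111.8]
tcp_rot: [0.296, 0.133, 0.945, -0.042]
ft_force: [-0.5, 0.4, -2.4]
width: 27.8
grasp_force: 45.0
```

```bash
python3 st.py
```

```text
16.3 tcp head [95.5  1.6 -2.2] F head [-1.7  0.3 -1.8] M head [-0.027  0.505 -0.045] 27.82424530298148
```

Emit:
apply_moves(rows=[[0,0,-1,0,0,0],[0,0,0,0,0,0]])

```text
clock: 16.5
tcp_pos: [630.3, -140.8, 112.5]
tcp_rot: [0.295, 0.133, 0.945, -0.042]
ft_force: [0.7, 0.2, -1.7]
width: 27.7
grasp_force: 45.0
```

```bash
python3 st.py
```

```text
16.5 tcp head [95.2  1.6 -1.3] F head [-0.3  0.4 -1.8] M head [ 0.108  0.506 -0.008] 27.7269230046388
```

Emit:
apply_moves(rows=[[0,0,-1,0,0,0],[0,0,0,0,0,0]])

```text
clock: 16.7
tcp_pos: [629.7, -140.6, 113.3]
tcp_rot: [0.295, 0.133, 0.945, -0.042]
ft_force: [0.1, 0.0, -1.5]
width: 27.5
grasp_force: 45.0
```

```bash
python3 st.py
```

```text
16.7 tcp head [95.   1.6 -0.3] F head [-0.6  0.  -1.4] M head [ 0.014  0.517 -0.047] 27.49275009813581
```

Emit:
apply_moves(rows=[[0,0,-1.5,0,0,0],[0,0,0,0,0,0]])

```text
clock: 16.9
tcp_pos: [628.9, -140.3, 114.6]
tcp_rot: [0.295, 0.133, 0.945, -0.042]
ft_force: [0.4, 0.0, -1.4]
width: 27.4
grasp_force: 45.0
```

```bash
python3 st.py
```

```text
16.9 tcp head [95.   1.6  1.3] F head [-0.4  0.1 -1.3] M head [0.051 0.542 0.005] 27.42692320037583
```

Emit:
apply_moves(rows=[[0,0,-1.5,0,0,0],[0,0,0,0,0,0]])

```text
clock: 17.1
tcp_pos: [628.1, -140.1, 115.8]
tcp_rot: [0.295, 0.133, 0.945, -0.042]
ft_force: [0.1, 0.3, -1.9]
width: 27.8
grasp_force: 45.0
```

```bash
python3 st.py
python3 - <<'E'
from h import *
s=cam("scene")
h=cv2.cvtColor(s["img"],cv2.COLOR_BGR2HSV);m=cv2.inRange(h,(18,90,90),(34,255,255))
for row in range(192,226): print(row,"".join("#" if v else "." for v in m[row,330:375]))
E
```

```text
17.1 tcp head [94.9  1.6  2.8] F head [-0.9  0.3 -1.6] M head [ 0.005  0.53  -0.028] 27.794274511522364
192 .............................................
193 .............................................
194 .............................................
195 .............................................
196 .............................................
197 .............................................
198 .............................................
199 .............................................
200 .............................................
201 .............................................
202 .............................................
203 .....................###.....................
204 ....................######...................
205 ....................#######..................
206 ...................##########................
207 ...................###########...............
208 ..................###############............
209 .................################............
210 .................###############.............
211 ...............#################.............
212 ..............#################..............
213 .............#################...............
214 ..............####..#########................
215 ...............#......######.................
216 ......................######.................
217 .......................####..................
218 ......................####...................
219 ......................####...................
220 ......................####...................
221 .......................##....................
222 .............................................
223 .............................................
224 .............................................
225 .............................................
```

Emit:
apply_moves(rows=[[0,0,0,0,1.6,0],[0,0,0,0,1.6,0],[0,0,0,0,1.6,0],[0,0,1.5,0,0,0],[0,0,1.5,0,0,0],[0,0,0,0,0,0]], force=30)

```text
clock: 17.75
tcp_pos: [629.3, -140.4, 112.7]
tcp_rot: [0.256, 0.134, 0.957, -0.036]
ft_force: [-0.3, -0.5, -1.5]
width: 27.5
grasp_force: 30.0
```

```bash
python3 st.py
```

```text
17.75 tcp head [94.4  1.6 -0.6] F head [-0.9 -0.6 -1.2] M head [ 0.042  0.45  -0.011] 27.534035836452162
```

Emit:
apply_moves(rows=[[2,0,1,0,0,0],[2,0,1,0,0,0],[1,0,1,0,0,0],[0,0,0,0,0,0]])

```text
clock: 18.15
tcp_pos: [626.4, -139.6, 107.5]
tcp_rot: [0.255, 0.134, 0.957, -0.036]
ft_force: [0.1, 0.1, -2.6]
width: 27.7
grasp_force: 30.0
```

```bash
python3 st.py
```

```text
18.15 tcp head [89.2  1.6 -3.5] F head [-1.3  0.1 -2.3] M head [0.021 0.441 0.054] 27.719996136581706
```

Emit:
apply_moves(rows=[[3,0,0,0,0,0],[3,0,0,0,0,0],[3,0,0,0,0,0],[0,0,0,0,0,0]])

```text
clock: 18.55
tcp_pos: [618.5, -137.3, 102.8]
tcp_rot: [0.255, 0.134, 0.957, -0.036]
ft_force: [-0.6, -0.3, -2.2]
width: 27.7
grasp_force: 30.0
```

```bash
python3 st.py
```

```text
18.55 tcp head [79.8  1.6 -3.5] F head [-1.5 -0.4 -1.7] M head [-0.001  0.484  0.005] 27.716941071916008
```

Emit:
apply_moves(rows=[[3,0,0,0,0,0],[3,0,0,0,0,0],[0,0,0,0,0,0]])

```text
clock: 18.85
tcp_pos: [613.6, -135.9, 99.9]
tcp_rot: [0.255, 0.134, 0.957, -0.036]
ft_force: [0.5, 0.2, -2.2]
width: 27.7
grasp_force: 30.0
```

```bash
python3 st.py
```

```text
18.85 tcp head [73.9  1.6 -3.5] F head [-0.8  0.3 -2.1] M head [ 0.019  0.488 -0.006] 27.70472380571337
```

Emit:
apply_moves(rows=[[2,0,0,0,0,0],[2,0,0,0,0,0],[2,0,0,0,0,0],[0,0,0,0,0,0]])

```text
clock: 19.25
tcp_pos: [608.8, -134.5, 97.1]
tcp_rot: [0.255, 0.134, 0.957, -0.036]
ft_force: [-0.0, -0.0, -0.9]
width: 27.7
grasp_force: 30.0
```

```bash
python3 st.py
```

```text
19.25 tcp head [68.1  1.6 -3.4] F head [-0.5 -0.  -0.7] M head [-0.017  0.471  0.01 ] 27.715381039342336
```

Emit:
apply_moves(rows=[[2,0,0,0,0,0],[2,0,0,0,0,0],[0,0,0,0,0,0]])

```text
clock: 19.55
tcp_pos: [605.6, -133.7, 95.2]
tcp_rot: [0.255, 0.134, 0.957, -0.036]
ft_force: [-0.3, 0.9, -2.0]
width: 27.7
grasp_force: 30.0
```

```bash
python3 st.py
```

```text
19.55 tcp head [64.3  1.6 -3.4] F head [-1.5  0.8 -1.4] M head [0.017 0.402 0.022] 27.667492269718835
```

Emit:
apply_moves(rows=[[2,0,0,0,0,0],[2,0,0,0,0,0],[0,0,0,0,0,0]])

```text
clock: 19.85
tcp_pos: [604.8, -133.6, 95.9]
tcp_rot: [0.258, 0.134, 0.956, -0.037]
ft_force: [5.1, -0.4, 0.5]
width: 27.7
grasp_force: 30.0
```

```bash
python3 st.py
```

```text
19.85 tcp head [63.9  1.4 -2.4] F head [ 4.6  1.  -2. ] M head [ 0.216 -0.598 -0.001] 27.72303181533712
```

Emit:
apply_moves(rows=[[-1,0,0,0,0,0],[0,0,0,0,0,0],[0,0,0,0,0,0],[0,0,0,0,0,0]], fingers=60)

```text
clock: 20.25
tcp_pos: [603.0, -132.9, 93.6]
tcp_rot: [0.255, 0.134, 0.957, -0.036]
ft_force: [0.4, -0.0, -0.3]
width: 51.8
grasp_force: 0.0
```

Emit:
apply_moves(rows=[[0,0,-8,0,0,0],[0,0,-16,0,0,0],[0,0,-24,0,0,0],[0,0,-30,0,0,0],[0,0,-30,0,0,0],[0,0,-20,0,0,0]])

```text
clock: 20.85
tcp_pos: [541.7, -115.3, 207.4]
tcp_rot: [0.257, 0.134, 0.956, -0.037]
ft_force: [0.4, -0.3, 0.5]
width: 60.0
grasp_force: 0.0
```

```bash
python3 st.py
python3 - <<'E'
from h import *
s=cam("scene")
h=cv2.cvtColor(s["img"],cv2.COLOR_BGR2HSV);m=cv2.inRange(h,(18,90,90),(34,255,255))
for row in range(192,230): print(row,"".join("#" if v else "." for v in m[row,330:385]))
a=s["img"][210:240,325:352].astype(int).sum(2)//3
print(a[5:28])
d=np.array([onhead(s,(356,215),0)]);
print("exp link px: end corners",proj(s,[hd(107,14,4),hd(107,-14,4),hd(45,0,4)]).round(1))
plan([427.5,314.5,160],frame(1.847))
E
```

```text
20.85 tcp head [ 62.8   1.6 127. ] F head [ 0.6 -0.2  0.2] M head [0.032 0.295 0.031] 59.969111199373515
192 .......................................................
193 .......................................##..............
194 ......................................#####............
195 .....................................#######...........
196 .....................................#######...........
197 ....................................########...........
198 ..................................##########...........
199 ..................................#########............
200 .................................#########.............
201 ................................##########.............
202 ...............................##########..............
203 ..............................##########...............
204 .............................##########................
205 ............................##########.................
206 ....................###.....#########..................
207 ...................#####...#########...................
208 ..................######..#####
[... 3371 characters left out ...]
5 245 245 246 246 246
  245 245 244 239 226 219 228 238 241]
 [242 245 246 245 245 245 245 245 245 245 245 245 245 245 245 246 246 246
  245 245 241 229 215 224 237 241 236]
 [228 241 244 245 245 245 245 245 245 246 245 245 245 246 245 246 246 245
  245 242 230 212 212 231 240 237 220]
 [190 229 241 244 245 245 245 245 245 245 245 245 245 245 246 246 246 245
  243 235 214 194 214 232 236 224 183]
 [143 191 223 237 243 245 245 245 245 245 245 245 244 245 245 245 245 244
  237 217 192 188 209 224 218 189 149]]
exp link px: end corners [[365.8 188.5]
 [374.9 194.9]
 [353.2 211.9]]
t 20.9 pos [ 542.4 -115.4  210.4] turn [ -8.47  29.44 -31.03] then shift [ -6.7 445.   50.4] F [2.2 0.6 1.8] w 60.4
```

Emit:
apply_moves(rows=[[0,0,0,-1.41,4.9,-5.17],[0,0,0,-1.41,4.9,-5.17],[0,0,0,-1.41,4.9,-5.17],[0,0,0,-1.41,4.9,-5.17],[0,0,0,-1.41,4.9,-5.17],[0,0,0,-1.41,4.9,-5.17],[0,40,0,0,0,0],[0,40,0,0,0,0],[0,40,0,0,0,0],[0,40,0,0,0,0],[0,40,0,0,0,0],[0,40,0,0,0,0]])

```text
clock: 22.1
tcp_pos: [476.1, 117.0, 205.3]
tcp_rot: [-0.002, -0.137, 0.991, 0.001]
ft_force: [0.7, -0.3, -0.4]
width: 60.1
grasp_force: 0.0
```

Emit:
apply_moves(rows=[[0,40,0,0,0,0],[0,40,0,0,0,0],[0,40,0,0,0,0],[0,40,15,0,0,0],[0,25,15,0,0,0],[0,0,10,0,0,0],[0,0,0,0,0,0],[0,0,0,0,0,0],[0,0,0,0,0,0]])

```text
clock: 23.0
tcp_pos: [427.1, 292.9, 167.1]
tcp_rot: [-0.002, -0.137, 0.991, 0.001]
ft_force: [0.8, -0.7, -0.3]
width: 59.9
grasp_force: 0.0
```

Run:
```python
from h import *
plan([428.2,314,68],frame(1.847))
s=cam("scene");t=cam("top")
for f in(s,t):
    h=cv2.cvtColor(f["img"],cv2.COLOR_BGR2HSV);m=cv2.inRange(h,(0,150,120),(8,255,255))|cv2.inRange(h,(172,150,120),(180,255,255))
    n,l,st,ce=cv2.connectedComponentsWithStats(m[150:260,130:240]);print([((a[:2]+[130,150]).tolist(),a[2:].tolist(),(c+[130,150]).round(1).tolist()) for a,c in zip(st,ce) if a[4]>15][1:])
# yoke/link from the top
h=cv2.cvtColor(t["img"],cv2.COLOR_BGR2HSV);m=cv2.inRange(h,(18,90,90),(34,255,255))
for row in range(140,200): 
    if m[row,320:370].any(): print(row,"".join("#" if v else "." for v in m[row,320:370]))
print("exp top px corners",proj(t,[hd(107,14,6),hd(107,-14,6),hd(26,0,18),hd(0,0,18)]).round(1))
print("bore mean px",)
```

```text
t 23.0 pos [427.1 292.9 167.1] turn [ 0.19 -0.17 -0.12] then shift [-6.8 20.  99.1] F [ 0.8 -0.7 -0.3] w 59.9
[([224, 150], [15, 19, 236], [231.4, 157.9]), ([156, 175], [10, 15, 115], [160.8, 181.8]), ([189, 191], [8, 11, 73], [192.9, 195.8])]
[([202, 164], [16, 18, 106], [209.4, 172.1])]
146 ............................###...................
147 ...........................########...............
148 ...........................###########............
149 ...........................############...........
150 ..........................#############...........
151 ..........................#####...#####...........
152 ..........................####....#####...........
153 .........................#####....####............
154 .........................######...####............
155 .........................#############............
156 ........................#############.............
157 ........................#############.............
158 ........................#############.............
159 ........................############..............
160 .......................#####...#####
[... 452 characters left out ...]
..
169 .....................#####..#####.................
170 .....................#####..#####.................
171 ....................############..................
172 ....................###########...................
173 ....................###########...................
174 ...................###########....................
175 ...................###########....................
176 ...................###########....................
177 ...................##########.....................
178 ......................#######.....................
179 .........................####.....................
exp top px corners [[348.  145.6]
 [359.1 148.7]
 [343.7 179.2]
 [340.6 188.9]]
bore mean px
```

From the top view, the link's far corners are at (347.5,146) and (359,149). Predicted for home are (348,146) and (359,149), so the link is home. Now to the pin.

Emit:
apply_moves(rows=[[-3.5,10,10,0,0,0],[-3.3,10,15,0,0,0],[0,0,20,0,0,0],[0,0,20,0,0,0],[0,0,18,0,0,0],[0,0,10,0,0,0],[0,0,3,0,0,0],[0,0,0,0,0,0],[0,0,0,0,0,0]])

```text
clock: 24.0
tcp_pos: [427.6, 315.4, 71.3]
tcp_rot: [-0.002, -0.137, 0.991, 0.002]
ft_force: [-0.1, 0.3, -0.4]
width: 60.3
grasp_force: 0.0
```

Run:
```python
from h import *
plan([428.2,314,68],frame(1.847))
```

```text
t 24.0 pos [427.6 315.4  71.3] turn [ 0.22 -0.15 -0.04] then shift [-0.2 -1.5  3.3] F [-0.1  0.3 -0.4] w 60.3
```

Emit:
apply_moves(rows=[[0,-1.5,2,0,0,0],[0,0,0.6,0,0,0],[0,0,0,0,0,0],[0,0,0,0,0,0],[0,0,0,0,0,0],[0,0,0,0,0,0],[0,0,0,0,0,0]], fingers=15, force=40)

```text
clock: 24.7
tcp_pos: [427.2, 315.3, 68.5]
tcp_rot: [-0.002, -0.137, 0.991, 0.003]
ft_force: [-2.5, 5.9, 2.5]
width: 25.0
grasp_force: 40.0
```

Run:
```python
from h import *
plan([428.2,314,170],frame(1.847))
s=cam("scene")
h=cv2.cvtColor(s["img"],cv2.COLOR_BGR2HSV);m=cv2.inRange(h,(0,150,110),(8,255,255))|cv2.inRange(h,(172,150,110),(180,255,255))
for row in range(168,195): print(row,"".join("#" if v else "." for v in m[row,145:185]))
```

```text
t 24.7 pos [427.2 315.3  68.5] turn [ 0.37 -0.17 -0.05] then shift [  -0.6   -1.5 -101.5] F [-2.5  5.9  2.5] w 25.0
168 ........................................
169 ........................................
170 ........................................
171 ........................................
172 ........................................
173 ........................................
174 ........................................
175 ............#...........................
176 ...........#####........................
177 ...........########.....................
178 ..........##########....................
179 ..........###########...................
180 ...........##########...................
181 ...........##########...................
182 ............########....................
183 ............########....................
184 ............########....................
185 ............########....................
186 .............########...................
187 ...............######...................
188 ...............######...................
189 .................###....................
190 ........................................
191 ........................................
192 ........................................
193 ........................................
194 ........................................
```

Emit:
apply_moves(rows=[[0,0,-8,0,0,0],[0,0,-14,0,0,0],[0,0,-20,0,0,0],[0,0,-25,0,0,0],[0,0,-25,0,0,0],[0,0,-25,0,0,0],[0,0,-15,0,0,0],[0,0,0,0,0,0],[0,0,0,0,0,0]])

```text
clock: 25.65
tcp_pos: [427.6, 313.1, 199.0]
tcp_rot: [-0.003, -0.137, 0.991, 0.001]
ft_force: [-0.4, 0.7, -0.9]
width: 25.1
grasp_force: 39.9
```

Run:
```python
from h import *
S,p,r=now()
plan(hd(0,0,110),TR)
s=cam("scene")
h=cv2.cvtColor(s["img"],cv2.COLOR_BGR2HSV);m=cv2.inRange(h,(0,150,110),(8,255,255))|cv2.inRange(h,(172,150,110),(180,255,255))
n,l,st,ce=cv2.connectedComponentsWithStats(m[120:215,130:215]);print([((a[:2]+[130,120]).tolist(),a[2:].tolist(),(c+[130,120]).round(1).tolist()) for a,c in zip(st,ce) if a[4]>15][1:])
z=p[2]-2  # tcp ~6.5 above collar underside -> z axis offset
for nm,o in(("knob top",[0,0,p[2]+33.5]),("collar",[0,0,p[2]-6.5]),("tip",[0,0,p[2]-58.5])):
    print(nm,proj(s,[p[0],p[1],o[2]]).round(1))
cv2.imwrite("pics/g.png",crop(s,140,110,80,75,8))
g=cv2.cvtColor(s["img"],cv2.COLOR_BGR2GRAY)
for row in range(150,185,2): print(row,g[row,155:185].tolist())
```

```text
t 25.65 pos [427.6 313.1 199. ] turn [  8.44 -29.54  31.08] then shift [-138.9 -381.7  123.8] F [-0.4  0.7 -0.9] w 25.1
[([147, 133], [11, 17, 145], [152.5, 140.7]), ([189, 191], [8, 12, 74], [192.9, 195.9])]
knob top [[153. 136.]]
collar [[155.9 149.4]]
tip [[159.5 165.9]]
150 [93, 95, 99, 99, 86, 67, 58, 85, 125, 147, 160, 163, 160, 162, 163, 161, 160, 159, 163, 162, 162, 162, 154, 145, 132, 127, 128, 128, 123, 107]
152 [178, 175, 169, 155, 136, 124, 130, 141, 154, 163, 163, 161, 163, 163, 160, 161, 160, 161, 159, 156, 154, 149, 141, 130, 129, 129, 129, 128, 127, 115]
154 [151, 144, 139, 128, 122, 137, 156, 161, 164, 162, 163, 163, 162, 159, 158, 149, 135, 124, 116, 105, 96, 98, 105, 117, 123, 128, 128, 128, 128, 123]
156 [133, 127, 125, 120, 122, 140, 155, 162, 163, 164, 161, 164, 160, 153, 130, 97, 73, 63, 60, 58, 58, 61, 64, 83, 108, 121, 128, 131, 129, 125]
158 [129, 128, 124, 123, 117, 126, 144, 155, 163, 164, 162, 161, 157, 139, 105, 73, 58, 58, 54, 60, 54, 56, 54, 62, 83, 111, 124, 128, 130, 129]
160 [143, 129, 127, 124, 117, 120, 139, 157, 164, 159, 155, 144, 136, 121, 94, 
[... 1195 characters left out ...]
 233, 235, 235, 237, 237, 237, 237, 235, 234, 235, 235, 232, 220, 185, 147, 131]
178 [131, 133, 142, 172, 209, 226, 231, 232, 233, 234, 234, 234, 234, 234, 235, 235, 237, 238, 237, 236, 235, 234, 235, 235, 231, 217, 179, 142, 126, 125]
180 [134, 149, 180, 213, 226, 232, 232, 233, 233, 233, 233, 234, 234, 234, 235, 237, 237, 237, 236, 234, 234, 235, 234, 227, 207, 168, 139, 125, 125, 124]
182 [156, 194, 220, 228, 232, 233, 234, 235, 234, 233, 234, 235, 236, 236, 237, 238, 238, 236, 235, 233, 235, 234, 228, 202, 163, 133, 126, 124, 122, 121]
184 [206, 225, 231, 233, 232, 232, 232, 233, 233, 233, 236, 236, 237, 238, 238, 237, 236, 234, 235, 234, 233, 224, 197, 158, 131, 127, 126, 125, 122, 117]
```

Emit:
apply_moves(rows=[[0,0,0,1.41,-4.92,5.18],[0,0,0,1.41,-4.92,5.18],[0,0,0,1.41,-4.92,5.18],[0,0,0,1.41,-4.92,5.18],[0,0,0,1.41,-4.92,5.18],[0,0,0,1.41,-4.92,5.18],[-12,-38,0,0,0,0],[-14,-38,0,0,0,0],[-14,-38,5,0,0,0],[-14,-38,10,0,0,0],[-14,-38,15,0,0,0],[-14,-38,15,0,0,0]])

```text
clock: 26.9
tcp_pos: [453.8, 67.0, 200.0]
tcp_rot: [0.256, 0.134, 0.957, -0.036]
ft_force: [0.2, -0.1, -1.3]
width: 25.0
grasp_force: 39.9
```

Emit:
apply_moves(rows=[[-14,-38,15,0,0,0],[-14,-38,15,0,0,0],[-14,-38,15,0,0,0],[-10,-30,15,0,0,0],[0,0,0,0,0,0],[0,0,0,0,0,0],[0,0,0,0,0,0]])

```text
clock: 27.6
tcp_pos: [486.3, -89.8, 174.8]
tcp_rot: [0.255, 0.135, 0.957, -0.036]
ft_force: [0.2, 0.7, -0.4]
width: 25.1
grasp_force: 39.9
```

```bash
python3 st.py
python3 - <<'E'
from h import *
plan(hd(0,0.5,90),TR)
E
```

```text
27.6 tcp head [ -5.7  10.7 128.9] F head [-0.2  0.8 -0.4] M head [-0.008  0.412 -0.002] 25.083180985752296
t 27.6 pos [486.3 -89.8 174.8] turn [ 0.04 -0.11  0.01] then shift [ -5.7 -10.2  38.9] F [ 0.2  0.7 -0.4] w 25.1
```

Emit:
apply_moves(rows=[[-3,-5,10,0,0,0],[-2.7,-5.2,14,0,0,0],[0,0,14,0,0,0],[0,0,6,0,0,0],[0,0,0,0,0,0],[0,0,0,0,0,0],[0,0,0,0,0,0]])

```text
clock: 28.3
tcp_pos: [510.4, -107.6, 141.4]
tcp_rot: [0.257, 0.134, 0.956, -0.036]
ft_force: [-0.4, -0.5, -1.7]
width: 25.0
grasp_force: 39.9
```

```bash
python3 st.py
python3 - <<'E'
from h import *
s=cam("scene");S,p,r=now();T=HR.inv().apply(p-HO)
print("exp",[(n,proj(s,hd(T[0],T[1],T[2]+z))[0].round(1).tolist()) for n,z in(("knobtop",33.5),("collar",-6.5),("tip",-58.5))],"bore model",proj(s,hd(0,0,18)).round(1))
im=s["img"];h=cv2.cvtColor(im,cv2.COLOR_BGR2HSV)
g=h[...,2]
for row in range(180,236):
    print(row,"".join("R" if (hh<9 or hh>171) and ss>120 and vv>90 else "y" if 18<hh<34 and ss>90 else " .:-=+*%@#"[::-1][min(9,vv//26)] for hh,ss,vv in h[row,315:362].tolist()))
E
```

```text
28.3 tcp head [ 2.   0.3 86. ] F head [-1.1 -0.6 -1.4] M head [ 0.006  0.417 -0.024] 24.994958109400017
exp [('knobtop', [327.2, 209.1]), ('collar', [332.4, 215.2]), ('tip', [338.6, 222.7])] bore model [[339.2 224.7]]
180 +==-:..-+%%%%%%%%%*******+****************%*%**
181 +==-:.:=*%%%%%%%%%%*******+++*********%********
182 +R=-..:=*%%%%%%%%%%%********+++*****%**********
183 ===:..-+%%%%%%%%%%%%********************%******
184 ==-..:=*%%@%%%%%%%%%%*************++***********
185 ==:..-+*%%@%%%%%%%%%%%%************+++*********
186 =-:.:=*%%@@%%%%%%%%%%%%%**************+********
187 =:.:-+%%@@%%%%%%%%%%%%%%***********************
188 -..:=*%%@@@%%%%%%%%%@@%%%******************++**
189 ..:=*%%%@@@%%%%%%%%%@%%%***********************
190 .:-+%%%@@@@%%%%%%%@@%%%************************
191 :-+*%%@@@%%%%%%%%%@@%%*************************
192 -+*%%%%@@@%%%%%%%@@%%*************************+
193 +*%%%@@@%%%%%%%%@@@%%************************+y
194 *%%@@@@@%%%%%%%@@@@@%************************yy
195 %%%%@@%%%%%%%%@@@@@@@%**********************yyy
196 %%@@@@%%%%%%%@@@@@@@@%%********************yyy
[... 1329 characters left out ...]
**************%%@*=:    
223 -==+*****+=--=++********************%%%%+:    .
224 ---=++***+-::--=++******************%@%+-.   .:
225 ----==+*+=------++*************+**%%%@*=.    .-
226 -------=+===---=++**********+*****%%@%+-.   .:-
227 ----::.:-==----=++*********++++**%%@%+-.   .:--
228 ---:.. ..::...:=+**********+==+*%%@%*=.   .:---
229 ---:.   ...   .-+****++++*++=+*%%@@*=:   .:===-
230 ---:.          :=+**++==++*+++*%@%*=:.  .:=+==-
231 ---:..         .-+**++==+*+***%%%%+:.  .:-++==-
232 ----:..         :-+**++++****%%@%+-.   .-+**==-
233 -----::.         .-++**+++**%%@%+-.   .-+***==-
234 -------:.         .-=+*****%%@%*-.   .-=+**+==-
235 ---------:         .-+****%%@%*=:   .:=+*%*+==-
```

Emit:
apply_moves(rows=[[1.5,0,2,0,0,0],[0,0,2,0,0,0],[0,0,3,0,0,0],[0,0,3,0,0,0],[0,0,3,0,0,0],[0,0,0,0,0,0],[0,0,0,0,0,0]])

```text
clock: 29.05
tcp_pos: [514.8, -109.4, 128.1]
tcp_rot: [0.256, 0.135, 0.957, -0.036]
ft_force: [-0.4, 0.9, -2.1]
width: 24.9
grasp_force: 39.9
```

```bash
python3 st.py
```

```text
29.05 tcp head [-0.7 -0.2 72. ] F head [-1.6  0.7 -1.5] M head [ 0.073  0.698 -0.036] 24.89751603164947
```

Emit:
apply_moves(rows=[[0,0,2,0,0,0],[0,0,2,0,0,0],[0,0,2,0,0,0],[0,0,0,0,0,0]])

```text
clock: 29.45
tcp_pos: [517.3, -109.8, 122.4]
tcp_rot: [0.255, 0.135, 0.957, -0.036]
ft_force: [-1.4, 3.1, -3.4]
width: 25.3
grasp_force: 39.9
```

```bash
python3 st.py
```

```text
29.45 tcp head [-1.3  0.1 65.8] F head [-3.6  2.6 -1.8] M head [0.451 0.942 0.011] 25.25500665936393
```

Emit:
apply_moves(rows=[[1,1,0,0,0,0],[0.5,0.5,1,0,0,0],[0,0,2,0,0,0],[0,0,2,0,0,0],[0,0,0,0,0,0]])

```text
clock: 29.95
tcp_pos: [519.6, -109.4, 118.1]
tcp_rot: [0.256, 0.135, 0.956, -0.036]
ft_force: [-1.5, -0.6, -2.3]
width: 24.9
grasp_force: 39.9
```

```bash
python3 st.py
```

```text
29.95 tcp head [-1.7  1.1 61.1] F head [-2.2 -1.  -1.4] M head [-0.197  0.778  0.001] 24.853299128474855
```

Emit:
apply_moves(rows=[[0.7,0,2,0,0,0],[0,0,2,0,0,0],[0,0,2,0,0,0],[0,0,2,0,0,0],[0,0,0,0,0,0]])

```text
clock: 30.45
tcp_pos: [523.0, -110.3, 111.0]
tcp_rot: [0.257, 0.135, 0.956, -0.036]
ft_force: [-0.6, 0.5, -1.3]
width: 24.4
grasp_force: 39.9
```

```bash
python3 st.py
```

```text
30.45 tcp head [-2.1  1.2 53.2] F head [-1.2  0.3 -0.8] M head [0.063 0.524 0.   ] 24.41862528994908
```

Emit:
apply_moves(rows=[[0,0,2,0,0,0],[0,0,2,0,0,0],[0,0,2,0,0,0],[0,0,2,0,0,0],[0,0,0,0,0,0]])

```text
clock: 30.95
tcp_pos: [526.8, -111.3, 104.0]
tcp_rot: [0.256, 0.135, 0.956, -0.036]
ft_force: [-0.3, -0.3, -1.6]
width: 24.9
grasp_force: 39.9
```

```bash
python3 st.py
```

```text
30.95 tcp head [-2.2  1.2 45.2] F head [-1.  -0.3 -1.3] M head [ 0.027  0.558 -0.058] 24.92839584140126
```

Tip is through the eye and entering the lower ear with no force. I keep going.

Emit:
apply_moves(rows=[[0,0,2,0,0,0],[0,0,2,0,0,0],[0,0,2,0,0,0],[0,0,2,0,0,0],[0,0,0,0,0,0]])

```text
clock: 31.45
tcp_pos: [530.6, -112.5, 97.1]
tcp_rot: [0.256, 0.135, 0.956, -0.036]
ft_force: [-0.1, 0.6, -2.0]
width: 25.0
grasp_force: 39.9
```

```bash
python3 st.py
```

```text
31.45 tcp head [-2.3  1.2 37.2] F head [-1.2  0.5 -1.6] M head [-0.049  0.498  0.003] 25.015747446584264
```

Emit:
apply_moves(rows=[[0,0,2,0,0,0],[0,0,2,0,0,0],[0,0,2,0,0,0],[0,0,2,0,0,0],[0,0,0,0,0,0]])

```text
clock: 31.95
tcp_pos: [534.4, -113.6, 90.1]
tcp_rot: [0.256, 0.135, 0.956, -0.036]
ft_force: [-0.5, -1.0, -1.2]
width: 25.1
grasp_force: 39.9
```

```bash
python3 st.py
```

```text
31.95 tcp head [-2.3  1.2 29.2] F head [-0.8 -1.1 -0.9] M head [ 0.     0.449 -0.002] 25.09553893595698
```

Emit:
apply_moves(rows=[[0,0,1.5,0,0,0],[0,0,1.5,0,0,0],[0,0,1,0,0,0],[0,0,0,0,0,0]])

```text
clock: 32.35
tcp_pos: [535.9, -113.7, 88.5]
tcp_rot: [0.256, 0.134, 0.957, -0.036]
ft_force: [-32.4, 7.6, 32.1]
width: 25.0
grasp_force: 40.0
```

```bash
python3 st.py
```

```text
32.35 tcp head [-1.8  1.5 27. ] F head [-12.7  -1.7  44.4] M head [-0.266  2.433  0.034] 24.963586579595553
```

Emit:
apply_moves(rows=[[0,0,1,0,0,0],[0,0,1,0,0,0],[0,0,0,0,0,0]])

```text
clock: 32.65
tcp_pos: [537.6, -114.2, 87.9]
tcp_rot: [0.257, 0.134, 0.956, -0.036]
ft_force: [-37.5, 9.2, 40.0]
width: 24.7
grasp_force: 40.0
```

```bash
python3 st.py
```

```text
32.65 tcp head [-0.6  1.5 25.7] F head [-13.4  -1.5  54. ] M head [-0.258  2.5   -0.025] 24.741757573401767
```

Emit:
apply_moves(rows=[[0,0,-2,0,0,0],[0,0,0,0,0,0],[0,0,0,0,0,0]])

```text
clock: 32.95
tcp_pos: [537.0, -114.3, 87.9]
tcp_rot: [0.257, 0.135, 0.956, -0.036]
ft_force: [-8.1, 2.5, 11.5]
width: 24.9
grasp_force: 40.0
```

```bash
python3 st.py
```

```text
32.95 tcp head [-1.1  1.2 25.9] F head [-1.6  0.2 14.2] M head [-0.08   0.754 -0.035] 24.92159233007114
```

Emit:
apply_moves(rows=[[0,0,0,0,0,0],[0,0,0,0,0,0],[0,0,0,0,0,0],[0,0,0,0,0,0],[0,0,0,0,0,0]], fingers=60)

```text
clock: 33.45
tcp_pos: [536.2, -114.1, 86.6]
tcp_rot: [0.256, 0.135, 0.956, -0.036]
ft_force: [-0.1, 0.5, -0.3]
width: 56.1
grasp_force: 0.0
```

Emit:
apply_moves(rows=[[0,0,-6,0,0,0],[0,0,-15,0,0,0],[0,0,-25,0,0,0],[0,0,-30,0,0,0],[0,0,-30,0,0,0],[0,40,-10,0,0,0],[0,40,0,0,0,0],[0,40,0,0,0,0],[0,40,0,0,0,0],[0,20,0,0,0,0],[0,0,0,0,0,0]])

```text
clock: 34.55
tcp_pos: [530.6, 77.5, 187.8]
tcp_rot: [0.257, 0.133, 0.957, -0.035]
ft_force: [-0.4, -0.6, -0.4]
width: 60.1
grasp_force: 0.0
```

```bash
python3 st.py
python3 - <<'E'
from h import *
for n in("scene","top"):
    f=cam(n);h=cv2.cvtColor(f["img"],cv2.COLOR_BGR2HSV);m=cv2.inRange(h,(0,130,90),(9,255,255))|cv2.inRange(h,(171,130,90),(180,255,255))
    x0,y0=300,150; k,l,st,ce=cv2.connectedComponentsWithStats(m[y0:250,x0:370])
    print(n,[((a[:2]+[x0,y0]).tolist(),a[2:].tolist(),(c+[x0,y0]).round(1).tolist()) for a,c in zip(st,ce) if a[4]>10][1:])
    for d in(0,3,6,10): print("  collar at",18+d,"knob top/mid/base px",proj(f,[hd(0,0,58+d),hd(0,0,40+d),hd(0,0,22+d)]).round(1).tolist())
    b=(m[y0:250,x0:370]>0)
    for i in np.where(b.any(1))[0]: print(i+y0,"".join("#" if v else "." for v in b[i]))
E
```

```text
34.55 tcp head [ -2.4 183.8 142. ] F head [-0.4 -0.7 -0.2] M head [0.012 0.35  0.035] 60.11632920898898
scene [([336, 153], [20, 6, 50], [346.2, 155.3]), ([348, 172], [22, 8, 32], [361.5, 174.4]), ([329, 216], [13, 12, 103], [335.0, 221.6])]
  collar at 18 knob top/mid/base px [[334.4, 219.1], [336.6, 221.7], [338.7, 224.2]]
  collar at 21 knob top/mid/base px [[334.1, 218.7], [336.2, 221.3], [338.3, 223.8]]
  collar at 24 knob top/mid/base px [[333.7, 218.2], [335.9, 220.8], [338.0, 223.3]]
  collar at 28 knob top/mid/base px [[333.2, 217.7], [335.4, 220.3], [337.5, 222.8]]
153 ....................................#########.........................
154 .......................................#########......................
155 .........................................##########...................
156 ......................#.....................########..................
157 ......................#.........................########..............
158 ........................#.###.....................######..............
159 .............................#######............................
[... 2620 characters left out ...]
.........................
189 .....................................########.........................
190 .....................................#########........................
191 .....................................#########........................
192 .....................................#########........................
193 ....................................##########........................
194 ....................................##########........................
195 .....................................#########........................
196 .....................................########.........................
197 ......................................######..........................
```

After release, the knob is at top (340.7,191.9) and scene (335.0,221.6), matching a seated collar. The contact came at TCP z ≈ 27 mm, and 26.5 mm was expected from the grip height, so the collar is down.

```bash
python3 -c "
from rig import order
print(order.sign_off())"
```

```text
the job is handed in; nothing more can be done
None
```

The link is home in the yoke, the long red pin is seated through both ears and the eye with its collar down, and the job is handed in at about 35 s; no verdict was returned, so this rests on my camera and contact-force checks.

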